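# Load the dry-block heater

### The job

Load the dry-block heater for warming: stand each of the four closed vessels on the open bench beside it (the capped sample tube, the small brown oil bottle, the white-lidded specimen jar and the large reagent bottle) in the heating block whose bore fits it, so that all four stand upright on the bottoms of their bores. Lower each one in rather than dropping it, let none tip over, and leave the timer where it is.

Things in the scene. Friction and masses are not known exactly. Their poses are not given: they have to be found in the camera images.
- sample_tube: closed screw-cap sample tube, the slenderest and lightest vessel, standing on its flat foot on the open bench: clear body 17.6 mm diameter up to 62 mm, white cap 20.4 mm diameter from 62 mm to its top at 76 mm. Take it at the cap. Origin at the centre of its underside, z up its axis; round, so its yaw does not matter
- oil_bottle: small brown dropper bottle of immersion oil with a black cap: body 33 mm diameter, straight to about 45 mm and then a round shoulder, cap 21 mm diameter from 58 mm to the top at 66 mm. Take it round the body, with the fingertips not lower than 32 mm above its underside. Origin at the centre of its underside, z up its axis; round
- specimen_jar: specimen jar with a white screw lid: body 47 mm diameter up to 50 mm, lid 52.5 mm diameter from 50 mm to the top at 62 mm. Take it at the lid. Origin at the centre of its underside, z up its axis; round
- reagent_bottle: the largest bottle, of clear frosty plastic with a blue cap: body 60 mm diameter with a shoulder, cap 39 mm diameter from 104 mm to the top at 118 mm; 0.13 to 0.23 kg. Take it at the cap. Origin at the centre of its underside, z up its axis; round
- block_26: aluminium heating block 84 x 84 x 70 mm, fixed, one of four in any order in the heater's well. Its one vertical round bore, in the middle, is 26 mm wide and 46 mm deep with a flat floor; mouth countersunk to 34 mm over the top 5 mm. Origin at the centre of its underside, on the bore's axis, 24 mm above the bench; z up. Bore floor 24 mm and block top 70 mm above the origin
- block_41: aluminium heating block 84 x 84 x 70 mm, fixed, one of four in any order in the heater's well. Its one vertical round bore, in the middle, is 41 mm wide and 30 mm deep with a flat floor; mouth countersunk to 49 mm over the top 5 mm. Origin at the centre of its underside, on the bore's axis, 24 mm above the bench; z up. Bore floor 40 mm and block top 70 mm above the origin
- block_55: aluminium heating block 84 x 84 x 70 mm, fixed, one of four in any order in the heater's well. Its one vertical round bore, in the middle, is 55 mm wide and 38 mm deep with a flat floor; mouth countersunk to 63 mm over the top 5 mm. Origin at the centre of its underside, on the bore's axis, 24 mm above the bench; z up. Bore floor 32 mm and block top 70 mm above the origin
- block_68: aluminium heating block 84 x 84 x 70 mm, fixed, one of four in any order in the heater's well. Its one vertical round bore, in the middle, is 68 mm wide and 60 mm deep with a flat floor; mouth countersunk to 76 mm over the top 5 mm. Origin at the centre of its underside, on the bore's axis, 24 mm above the bench; z up. Bore floor 10 mm and block top 70 mm above the origin
- dry_block_heater: dry-block heater, fixed: white housing 203 mm square round the four blocks, rim 84 mm above the bench (10 mm below the block tops), with a lower sloping control panel that reaches 55 mm further on its -x side. Origin on the bench under the middle of the four blocks, whose centres lie 43.5 mm from it in x and in y; z up
- timer: bystander: white digital timer lying face up, 72 x 62 x 18 mm, loose. Origin at the centre of its underside
Mind the look-alikes: they are no part of the job. What is shaped like the reagent_bottle but turquoise is not meant.

How it is judged (in metres and radians):
At the end, for the whole second after the job is handed in: Each vessel stands in its own block (tube in the 26 mm bore, oil bottle in the 41 mm, jar in the 55 mm, reagent bottle in the 68 mm): axis within 8 mm of the bore's, underside within 4 mm of the bore's floor, upright within 0.12 rad, at rest (under 0.02 m/s) and released (horizontal distance between sample_tube and block_26 below 0.008 m and z of sample_tube in the frame of block_26 below 0.028 m and angle between each of sample_tube, oil_bottle, specimen_jar, reagent_bottle's own z axis and vertical below 0.12 rad and linear speed of each of sample_tube, oil_bottle, specimen_jar, reagent_bottle below 0.02 m/s and horizontal distance between oil_bottle and block_41 below 0.008 m and z of oil_bottle in the frame of block_41 below 0.044 m and horizontal distance between specimen_jar and block_55 below 0.008 m and z of specimen_jar in the frame of block_55 below 0.036 m and horizontal distance between reagent_bottle and block_68 below 0.008 m and z of reagent_bottle in the frame of block_68 below 0.014 m); the robot touches nothing.
It fails at once if a vessel tips over (leans more than 40 degrees) (angle between any of sample_tube, oil_bottle, specimen_jar, reagent_bottle's own z axis and vertical above 0.7 rad).
It fails at once if a vessel is dropped: out of the fingers, it falls faster than 0.7 m/s (about 25 mm of fall) ((linear speed of sample_tube above 0.7 m/s and contact force between sample_tube and the fingers below 0.01 N) or (linear speed of oil_bottle above 0.7 m/s and contact force between oil_bottle and the fingers below 0.01 N) or (linear speed of specimen_jar above 0.7 m/s and contact force between specimen_jar and the fingers below 0.01 N) or (linear speed of reagent_bottle above 0.7 m/s and contact force between reagent_bottle and the fingers below 0.01 N)).
It fails at once if the timer is pushed more than 30 mm from its place (distance of timer from where it was at the start of the episode above 0.03 m).
It also fails if it takes over 106 s, if anything falls off the work surface, if the arm or the gripper's body presses on something with over 40 N, if the wrist force passes 120 N, or if a joint passes its speed limit or range.

### The arm

A 6-joint arm with a two-finger parallel gripper is mounted at the origin on a cart in front of the work surface, level with it; the furniture and walls round the work are solid. World frame = base frame: x ahead of the robot, y to its left, z up, the work surface at z = 0. Lengths are in m, angles in degrees, forces in N, time in s.
With the tool pointing down it reaches from about 0.325 to 0.775 m from the base axis. Payload 5.5 kg.
Tool frame: the origin (TCP) lies at the centre of the arm's flange, where the gripper is bolted on; the fingertips stand 182 mm ahead of it and the grasp point (between the pads) lies 163 mm ahead of it; z points along the fingers, y is the line along which they close (so a half turn about z gives the same grasp; the last joint's range is limited). The gripper opens to 88 mm and grips with 3 to 60 N. Pads are 20 mm wide; open, the fingers measure 115 mm over their backs; the gripper's body (75 mm by 178 mm) begins 61 mm behind the grasp point.
Start: joints at [-78.707, 5.22, 70.514, -0, 104.267, -3.249], TCP at [0.151, -0.581, 0.405] pointing down, gripper open.
Joint ranges: [-164.24, 164.24], [-49.07, 125.15], [9.68, 141.18], [-86.29, 266.29], [3.28, 154.24], [-151.56, 151.56]. Speed limits (degrees/s): [147.25, 147.25, 172.46, 180, 180, 180].

### API

Orientations are given as [roll, pitch, yaw] about the fixed x, y, z axes, in that order (R = Rz(yaw) Ry(pitch) Rx(roll)).
In Python, from station import r gives the robot as it stands. The module is installed in compiled form; this text tells all that it offers. Calls block until the motion is done:
- r.reach(position, orientation): joint-space move of the TCP to a pose.
- r.servo_line(position, rotation=None, speed=0.15): straight line of the TCP; rotation=None keeps the orientation; speed is the mean speed in m/s.
- r.move_joints(angles): joint-space move.
- r.let_go() and r.grab(squeeze=None): open the fingers fully, or close them until they stop; squeeze is the grip in N (None keeps the last).
- r.wait(seconds).
- r.inverse_kinematics(position, orientation): joint angles nearest the present ones, or None.
- r.sense(): the state.
- r.snapshot(name): name is "scene" or "top" or "wrist"; returns a dict with "frame" (420x560x3 uint8, red, green, blue), "fx", "fy", "cx", "cy" (pixels), "dist_coeffs" ([k1, k2, p1, p2, k3] as OpenCV has them; the pictures are not rectified), "R" (3x3) and "t" (3): a world point X has camera coordinates R X + t. Camera axes: x right, y down, z forward; pixel columns grow to the right and rows downward; lengths in m; the calibration is good to about 2 mm. A picture is of the moment at which its call begins. There is no depth.
A pose or a line that the arm cannot do raises r.IKError and nothing moves.
- r.hand_in(): hands the job in; it is judged then, once.
The state is a dict: "clock": time; "joints": joint angles; "joint_vel": joint speeds; "joint_torque": joint torques, N m; "tcp_pos": TCP position; "orientation": TCP orientation; "contact_force": force on the tool from outside, world axes, zero at the start; "torque": the same for the moment, N m; "opening": finger opening in m; "gripper_force": force on a finger pad.
Only numpy, scipy, OpenCV 4.12 (cv2) and the standard library are available. Lean on these libraries where they do the work, as an engineer would, in place of code of your own. Each camera call takes 0.05 s, during which the arm holds its last target. There are 200 camera calls.

## Working session

There is one attempt and no reset: what is moved stays moved. The work goes in short steps, each a Python script; the robot and the scene stay as the last script left them, time stands still between calls to the robot, and variables do not carry over. Pictures are saved under pics/ and viewed, at most 14 in all, crops included, and the job is handed in when it is done.

```bash
mkdir -p pics; python3 - <<'E'
from station import r
import cv2,numpy as np
for n in("top","scene"):
    s=r.snapshot(n); cv2.imwrite(f"pics/{n}0.png",s["frame"][:,:,::-1])
    print(n,s["fx"],s["fy"],s["cx"],s["cy"],s["dist_coeffs"],np.round(s["R"],3).tolist(),s["t"], -np.array(s["R"]).T@s["t"])
print(r.sense())
E
```

```text
top 386.85410841370725 386.85410841370725 276.4396700064129 211.57578750985715 [-0.06279203  0.          0.          0.          0.        ] [[-0.007, -1.0, 0.017], [-0.986, 0.004, -0.166], [0.166, -0.018, -0.986]] [-0.04449517  0.54924175  0.81194918] [ 0.40690119 -0.03203622  0.89236366]
scene 498.5604780533684 498.5604780533684 278.58477174985995 224.89455145868143 [0.05265912 0.         0.         0.         0.        ] [[-0.653, -0.757, -0.024], [-0.273, 0.265, -0.925], [0.706, -0.597, -0.38]] [0.34133737 0.21326228 0.67831317] [-0.19798939  0.6071827   0.46285001]
{'clock': 0.1, 'joints': array([-7.87065145e+01,  5.25922786e+00,  7.05724612e+01,  1.26971993e-03,
        1.04267476e+02, -3.24905453e+00]), 'joint_vel': array([ 0.00113805, -0.05464448, -0.09904755,  0.00132016, -0.01654788,
        0.12471519]), 'joint_torque': array([ 2.96266553e-03, -4.47859919e+01, -4.07568383e+01,  7.00884475e-02,
        2.84555816e-02, -1.06563750e-04]), 'tcp_pos': array([ 0.15066832, -0.58083352,  0.40363998]), 'orientation': array([-1.79901064e+02, -6.84944052e-03,  1.45428460e+01]), 'contact_force': array([-0.40914205,  0.24521271, -0.13584514]), 'torque': array([-0.01453637,  0.04236479, -0.03549948]), 'gripper_force': 0.0, 'opening': 0.0881348673406027}
```

View pics/top0.png

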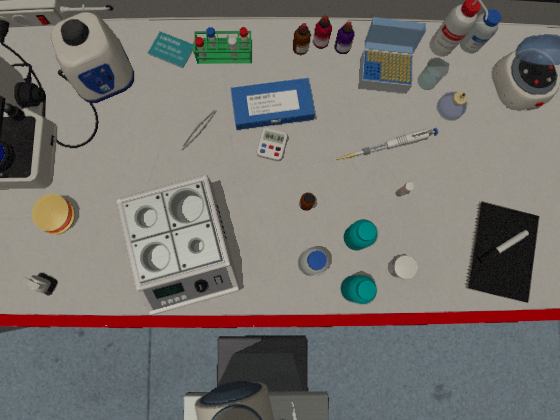

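View pics/scene0.png

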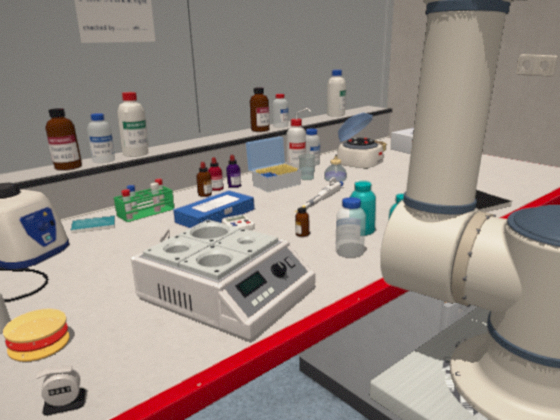

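Candidates in the top view:
- **Reagent bottle:** blue cap on a clear body at (316,261). The turquoise bottles at (361,235) and (359,289) are rejected, as are the back-shelf bottles at (460,25) and (485,30).
- **Oil bottle:** small brown bottle at (307,201). The rack bottles at (303,38), (323,32) and (345,37) are rejected.
- **Jar:** white lid at (404,267).
- **Tube:** small, with a white cap, at (404,188).
- **Bores:** 41 at about (147,217), 68 at (187,206), 55 at (155,258) and 26 at (196,245).

I'll check the choice in one crop and take rough positions.

```bash
cat > h.py <<'E'
import numpy as np,cv2
from station import r
def ray(s,uv,z):
    """pixel(s) -> world points on plane z"""
    K=np.array([[s["fx"],0,s["cx"]],[0,s["fy"],s["cy"]],[0,0,1]])
    p=cv2.undistortPoints(np.array(uv,float).reshape(-1,1,2),K,np.array(s["dist_coeffs"],float)).reshape(-1,2)
    R=np.array(s["R"]);c=-R.T@np.array(s["t"])
    d=np.c_[p,np.ones(len(p))]@R
    return c+d*((z-c[2])/d[:,2])[:,None]
def proj(s,X):
    K=np.array([[s["fx"],0,s["cx"]],[0,s["fy"],s["cy"]],[0,0,1]])
    return cv2.projectPoints(np.array(X,float).reshape(-1,1,3),cv2.Rodrigues(np.array(s["R"]))[0],np.array(s["t"],float),K,np.array(s["dist_coeffs"],float))[0].reshape(-1,2)
def save(s,n): cv2.imwrite(f"pics/{n}.png",s["frame"][:,:,::-1])
E
python3 - <<'E'
from h import *
s=r.snapshot("top")
for n,uv,z in [("tube",(409,186),.07),("oil",(307,198),.066),("jar",(404,266),.062),("reag",(317,261),.118),("b41",(147,217),.094),("b68",(187,206),.094),("b55",(155,258),.094),("b26",(196,245),.094),("timer",(272,144),.018)]:
    print(n,ray(s,uv,z).round(3))
f=s["frame"][120:320,100:440][:,:,::-1]
cv2.imwrite("pics/crop.png",cv2.resize(f,None,fx=2.35,fy=2.35,interpolation=cv2.INTER_CUBIC))
w=r.snapshot("wrist");R=np.array(w["R"]);c=-R.T@w["t"];print("wrist",w["fx"],c,R.round(3).tolist(),w["dist_coeffs"])
E
```

```text
tube [[ 0.601 -0.341  0.07 ]]
oil [[ 0.575 -0.114  0.066]]
jar [[ 0.426 -0.322  0.062]]
reag [[ 0.437 -0.127  0.118]]
b41 [[0.531 0.224 0.094]]
b68 [[0.554 0.141 0.094]]
b55 [[0.445 0.203 0.094]]
b26 [[0.472 0.12  0.094]]
timer [[ 0.716 -0.039  0.018]]
wrist 317.64911557555996 [ 0.23129891 -0.55991856  0.38313052] [[0.251, -0.968, -0.001], [-0.924, -0.239, 0.299], [-0.29, -0.074, -0.954]] [0.01030065 0.         0.         0.         0.        ]
```

View pics/crop.png

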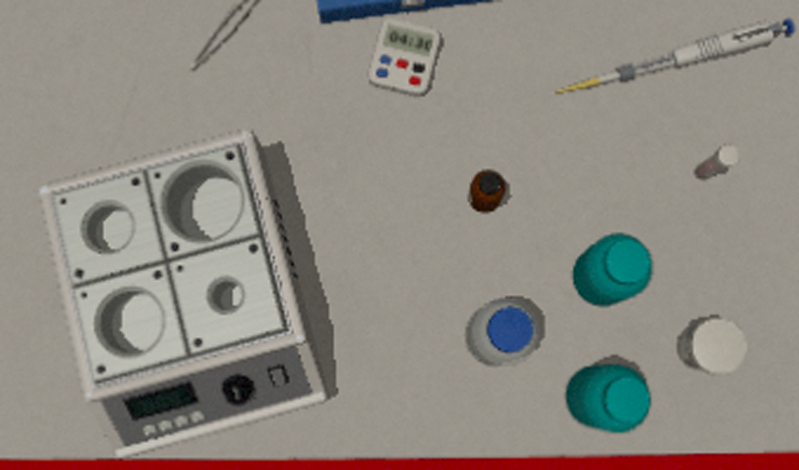

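The crop confirms the choice: clear blue-capped reagent bottle, brown oil bottle, white jar and tube, with bores 41, 68, 55 and 26 as assigned. Next are wrist views from opposite yaws, to cancel calibration bias.

```bash
python3 - <<'E'
from h import *
import pickle
v={}
for n,p,ys in [("ves",(.50,-.225,.42),(15,-165)),("heat",(.50,.172,.42),(-165,15))]:
    for y in ys:
        r.reach(list(p),[180,0,y]); r.wait(.3)
        v[n+("A" if y==15 else "B")]=r.snapshot("wrist")
pickle.dump(v,open("v.pkl","wb"))
cv2.imwrite("pics/ves.png",np.hstack([cv2.resize(v[k]["frame"],(400,300),interpolation=cv2.INTER_AREA)[:,:,::-1] for k in("vesA","vesB")]))
cv2.imwrite("pics/heat.png",np.hstack([cv2.resize(v[k]["frame"],(400,300),interpolation=cv2.INTER_AREA)[:,:,::-1] for k in("heatA","heatB")]))
print(r.sense()["clock"],r.sense()["tcp_pos"])
E
```

```text
10.1917 [0.50001307 0.17198043 0.4199774 ]
```

View pics/ves.png

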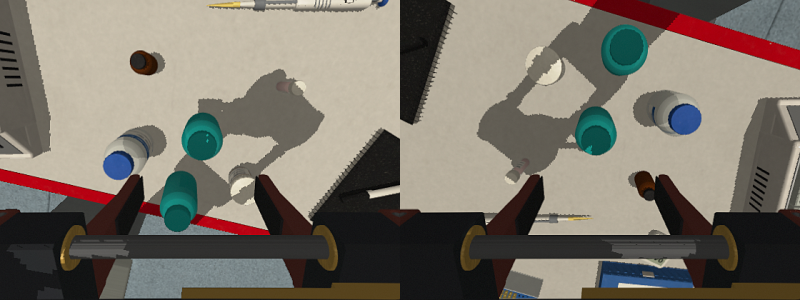

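View pics/heat.png

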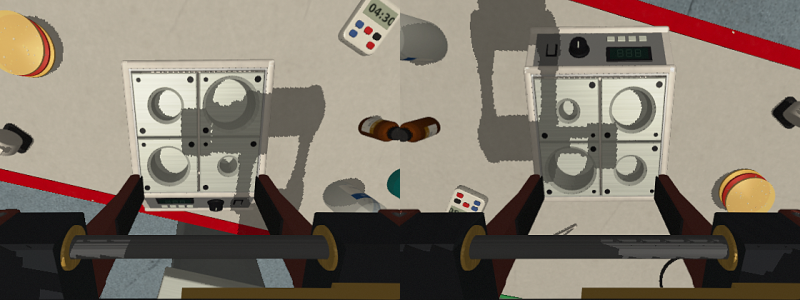

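```bash
cat >> h.py <<'E'
def ortho(s,c,z,half,ppm):
    """metric picture of plane z round c: column = -y, row = -x, ppm px/mm"""
    n=int(2*half*1000*ppm); a=(np.arange(n)+.5)/(1000*ppm)-half
    X,Y=np.meshgrid(c[0]-a,c[1]-a,indexing="ij")
    m=proj(s,np.stack([X,Y,0*X+z],-1)).astype(np.float32).reshape(n,n,2)
    return cv2.remap(s["frame"],m,None,cv2.INTER_CUBIC)
E
python3 - <<'E'
from h import *
import pickle
v=pickle.load(open("v.pkl","rb")); v["top"]=r.snapshot("top"); pickle.dump(v,open("v.pkl","wb"))
t=cv2.imread("pics/top0.png")[:,:,::-1]; v["top"]["frame"]=t
a=[ortho(v[k],(.50,.172),.094,.1,2) for k in("heatA","heatB")]
cv2.imwrite("pics/oh.png",np.hstack(a)[:,:,::-1])
E
```

```text
(no output)
```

View pics/oh.png

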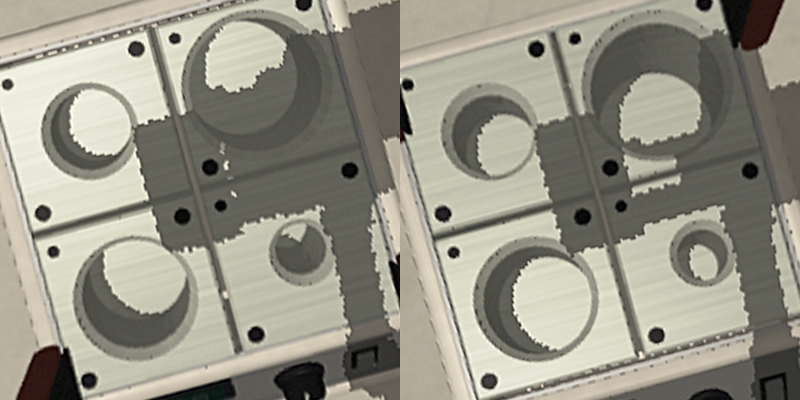

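The big-screw midpoints lie on the bore axes, and both views agree within 0.5 mm. In the ortho picture that gives 41 at (90,130), 68 at (256,85), 55 at (135,298) and 26 at (302,252), so the heater yaw is about 15.25°. Next, the vessels.

```bash
python3 - <<'E'
from h import *
import pickle
v=pickle.load(open("v.pkl","rb"))
ap={"tube":(.601,-.345,.076),"oil":(.575,-.114,.066),"jar":(.426,-.322,.062),"reag":(.437,-.127,.118)}
rows=[]
for k in("vesA","vesB"):
    rows.append(np.hstack([ortho(v[k],p[:2],p[2],.04,2.5) for p in ap.values()]))
im=np.vstack(rows)[:,:,::-1].copy()
for i in range(4):
    for j in range(2): cv2.drawMarker(im,(100+200*i,100+200*j),(0,0,255),0,8)
cv2.imwrite("pics/ov.png",im)
E
```

```text
(no output)
```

View pics/ov.png

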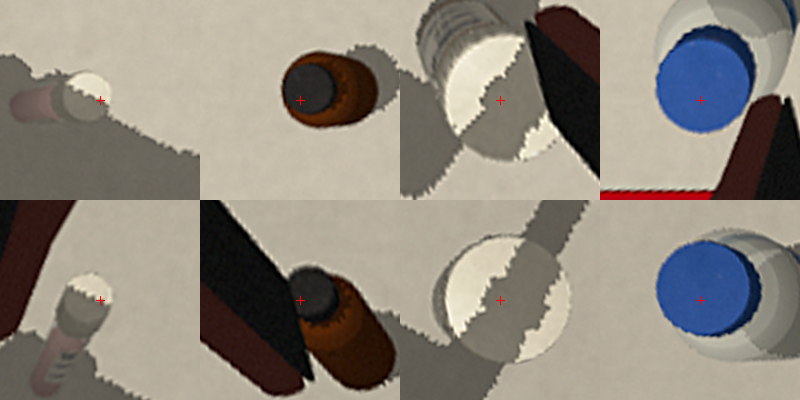

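```bash
cat >> h.py <<'E'
C=np.array([.5041,.1737]); psi=np.radians(15.25)
Rz=np.array([[np.cos(psi),-np.sin(psi)],[np.sin(psi),np.cos(psi)]])
#       vessel xy, tip height above underside, block sign, floor z (world), place yaw, diameter, squeeze
T={"tube":((.6022,-.3398),.055,(-1,-1),.048,60,.0204,8),
   "oil":((.5784,-.1186),.035,(1,1),.064,60,.033,15),
   "jar":((.4268,-.3254),.046,(-1,1),.056,150,.0525,18),
   "reag":((.4426,-.129),.098,(1,-1),.034,150,.039,30)}
def pick(n,carry=.15):
    xy,tip,*_,d,f=T[n]; z=tip+.182
    r.reach([*xy,z+.09],[180,0,90]); r.servo_line([*xy,z],speed=.12)
    r.grab(f); o=r.sense()["opening"]; print(n,"opening",round(o,4),"want",d)
    if abs(o-d)>.003: raise SystemExit("bad grasp")
    r.servo_line([*xy,z+carry]); print(r.sense()["opening"],r.sense()["clock"])
def hover(n,carry=.15):
    _,tip,sg,fl,yaw,*_=T[n]; b=C+Rz@(.0435*np.array(sg))
    r.reach([*b,tip+.182+carry],[180,0,yaw]); r.wait(.2); return b
def place(n,b):
    _,tip,_,fl,*_=T[n]; z=tip+.182+fl
    r.servo_line([*b,.1+tip+.182],speed=.1)
    f0=r.sense()["contact_force"]
    r.servo_line([*b,z+.001],speed=.05); r.wait(.2)
    s=r.sense(); print("dF",(s["contact_force"]-f0).round(2),s["tcp_pos"][2]-z)
    r.let_go(); r.servo_line([*b,z+.09]); print(n,"done",r.sense()["clock"])
E
python3 - <<'E'
from h import *
pick("tube"); b=hover("tube"); s=r.snapshot("wrist"); 
save(s,"tubehover"); print(b,proj(s,[[*b,.094],[*b,.15]]))
E
```

```text
tube opening 0.0197 want 0.0204
0.02028819848911946 15.2583
[0.47357361 0.12028989] [[277.19539694 205.32858728]
 [277.02252673 227.76262418]]
```

View pics/tubehover.png

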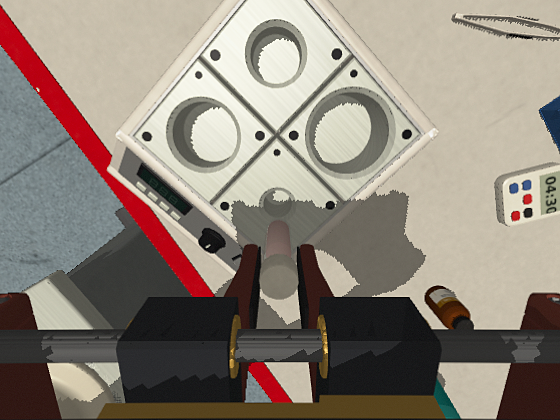

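The tube hangs straight with its foot at (279,225), within about 1.5 mm of the predicted (277,228), and the bore mouth is right at (277,204). Inserting it now, then the oil bottle.

```bash
python3 - <<'E'
from h import *
place("tube",C+Rz@[-.0435,-.0435])
pick("oil"); b=hover("oil"); s=r.snapshot("wrist")
save(s,"oilhover"); print(b,proj(s,[[*b,.094],[*b,.15]]))
E
```

```text
dF [ 0.27 -0.14 -1.74] 0.0013341003321198364
tube done 21.1333
oil opening 0.0323 want 0.033
0.032333724642342555 25.1333
[0.53462639 0.22711011] [[276.76879672 211.89849976]
 [276.4870887  238.01389689]]
```

View pics/oilhover.png

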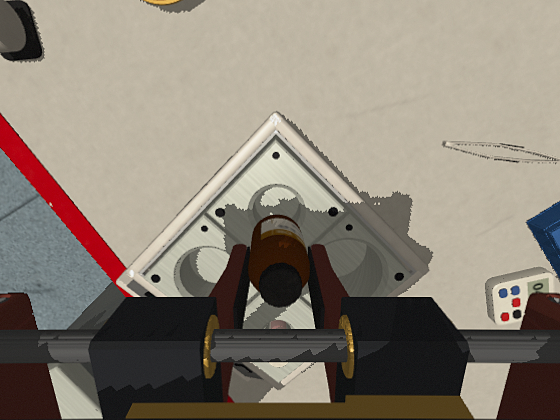

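The oil bottle is upright and its foot's far edge is at row 214 (expected about 216), over the bore at (277,205). Placing it, then picking the jar.

```bash
python3 - <<'E'
from h import *
place("oil",C+Rz@[.0435,.0435])
pick("jar"); b=hover("jar"); s=r.snapshot("wrist")
save(s,"jarhover"); print(b,proj(s,[[*b,.094],[*b,.15]]))
E
```

```text
dF [1.04 1.13 0.31] 0.001234005475819533
oil done 30.1083
jar opening 0.051 want 0.0525
0.05146075724049489 34.85
[0.45068989 0.20422639] [[278.46311568 206.8866667 ]
 [278.54842046 230.74435008]]
```

View pics/jarhover.png

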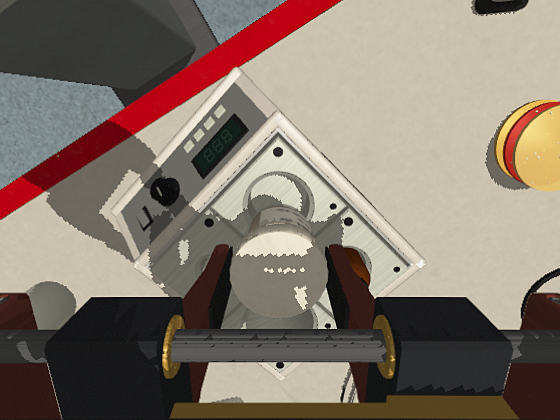

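The jar is held level: lid columns 230–328, body far edge at (282,203) over the bore at (279,200). Placing it, then the reagent bottle.

```bash
python3 - <<'E'
from h import *
place("jar",C+Rz@[-.0435,.0435])
pick("reag",.13); b=hover("reag",.145); s=r.snapshot("wrist")
save(s,"reaghover"); print(b,proj(s,[[*b,.094],[*b,.145]]))
E
```

```text
dF [-0.26 -0.02 -0.26] 0.0012933306260945465
jar done 40.35
reag opening 0.0407 want 0.039
0.040673709526118394 44.3333
[0.55751011 0.14317361] [[279.1544673  192.68089252]
 [279.3572347  207.92393041]]
```

View pics/reaghover.png

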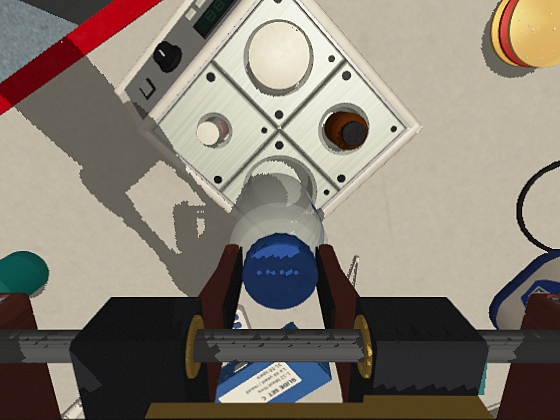

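```bash
python3 - <<'E'
from h import *
im=cv2.imread("pics/reaghover.png")[140:320,190:370]
cv2.imwrite("pics/rc.png",cv2.resize(im,None,fx=3.3,fy=3.3,interpolation=cv2.INTER_CUBIC))
E
```

```text
(no output)
```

View pics/rc.png

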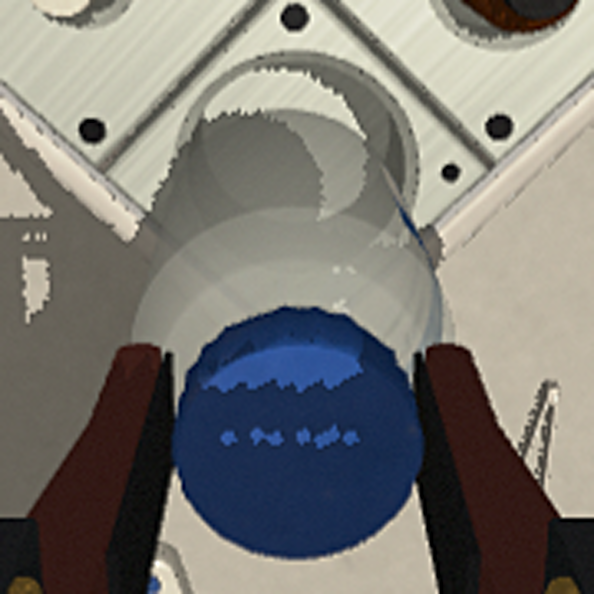

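```bash
python3 - <<'E'
from h import *
s=r.snapshot("wrist");b=C+Rz@[.0435,-.0435]
a=np.linspace(0,2*np.pi,73)
for z,rad in((.145,.030),(.145,.027),(.263,.0195),(.094,.038)):
    p=proj(s,np.c_[b[0]+rad*np.cos(a),b[1]+rad*np.sin(a),0*a+z]);print(z,rad,p.min(0).round(1),p.max(0).round(1))
print(r.sense()["tcp_pos"],r.sense()["orientation"],r.sense()["opening"])
E
```

```text
0.145 0.03 [244.2 173.5] [314.2 240.3]
0.145 0.027 [247.7 177.1] [310.7 237.2]
0.263 0.0195 [241.2 243.3] [318.7 312.1]
0.094 0.038 [241.4 155. ] [316.6 227.9]
[0.55747334 0.14215022 0.42531914] [1.79984422e+02 2.41259237e-02 1.49892612e+02] 0.04069623038434968
```

The foot's far edge (row 173) and the cap match the prediction, with at most about 3 mm of sideways lean and 4 mm of clearance plus the countersink. Lowering it.

```bash
python3 - <<'E'
from h import *
b=C+Rz@[.0435,-.0435]
z=.098+.182+.034
r.servo_line([*b,z+.064],speed=.1); f0=r.sense()["contact_force"]
for dz in(.05,.035,.02,.01,.004,.001):
    r.servo_line([*b,z+dz],speed=.05); s=r.sense(); d=s["contact_force"]-f0; print(dz,d.round(2),round(s["tcp_pos"][2]-z,4))
    if np.linalg.norm(d)>15: raise SystemExit("jam")
r.wait(.2); r.let_go(); r.servo_line([*b,z+.12]); r.reach([.47,.17,.45],[180,0,150]); r.wait(.3)
w=r.snapshot("wrist"); save(w,"fin"); print(r.sense()["clock"])
for n,(_,_,sg,fl,*_) in T.items():
    q=C+Rz@(.0435*np.array(sg)); h={"tube":.076,"oil":.066,"jar":.062,"reag":.118}[n]
    print(n,proj(w,[[*q,fl+h]]).round(1))
E
```

```text
0.05 [ 0.22 -0.35  0.24] 0.0495
0.035 [0.01 0.12 0.17] 0.0344
0.02 [ 0.85 -0.28  0.48] 0.0194
0.01 [-0.67 -0.41 -0.68] 0.0094
0.004 [ 1.21 -1.2   0.47] 0.0035
0.001 [0.56 0.73 0.11] 0.0007
51.4
tube [[237.8 221.2]]
oil [[360.2 222.6]]
jar [[298.7 159.6]]
reag [[299.1 288.9]]
```

View pics/fin.png

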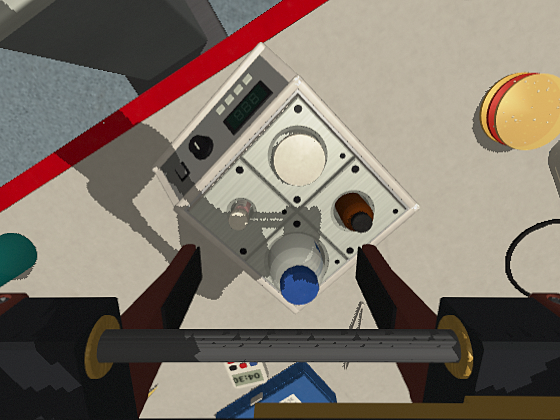

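```bash
python3 - <<'E'
import cv2
im=cv2.imread("pics/fin.png")[120:310,190:410]
cv2.imwrite("pics/fc.png",cv2.resize(im,None,fx=3.15,fy=3.15,interpolation=cv2.INTER_CUBIC))
E
```

```text
(no output)
```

View pics/fc.png

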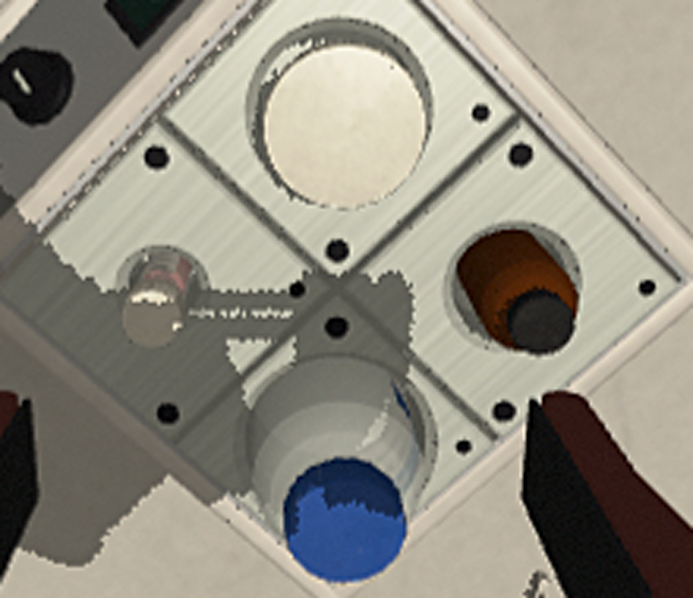

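The caps sit at tube (238,221), oil (362,222), jar (299,160) and reagent (299,285), all matching the seated predictions within 4 px. The timer was not touched. Handing in.

```bash
python3 -c "
from station import r
print(r.hand_in())"
```

```text
the job is handed in; nothing more can be done
None
```

I placed all four vessels upright in their matching bores, left the timer untouched, and handed the job in at about 51 s on the robot clock; the hand-in call returned no verdict.

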